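# Third hand for a desk organiser: stow the short dividers, press the long one to the fence

## Robot

A 6-joint arm with a two-finger parallel gripper is mounted at the origin on a cart in front of the work surface, level with it; the furniture and walls round the work are solid. World frame = base frame: x ahead of the robot, y to its left, z up, the work surface at z = 0. Lengths are in m, angles in degrees, forces in N, time in s.
With the tool pointing down it reaches from about 0.4 to 0.825 m from the base axis. Payload 7 kg.
Tool frame: the origin (TCP) lies on the centre line of the jaws, within the pads' length; the fingertips stand 19 mm ahead of it and the grasp point (between the pads) is the TCP; z points along the fingers, y is the line along which they close (so a half turn about z gives the same grasp; the last joint's range is limited). The gripper opens to 88 mm and grips with 3 to 60 N. Pads are 19 mm wide; open, the fingers measure 130 mm over their backs; the gripper's body (78 mm by 193 mm) begins 47 mm behind the grasp point.
Start: joints at [-47.091, 20.546, 0.682, 0, -70.136, -16.507], TCP at [0.3, -0.605, 0.246] pointing down, gripper open.
Joint ranges: [-176.03, 176.03], [-82.01, 121.73], [-58.28, 71.71], [-173.87, 95.51], [-174.79, -0.11], [-173.66, 173.66]. Speed limits (degrees/s): [136.94, 136.94, 172.46, 180, 180, 180].

## Interface

Orientations are given as [roll, pitch, yaw] about the fixed x, y, z axes, in that order (R = Rz(yaw) Ry(pitch) Rx(roll)).
In Python, from plant import * gives the robot as it stands. The module is installed in compiled form; this text tells all that it offers.
- The arm moves only by the tool play_rows, never from a script. Its argument "deltas" is a list of rows, each a list of 6 numbers: the shift along the world's x, y, z scaled (see below), then the turn, a rotation vector about the world's x, y, z scaled (see below). A call has 1 to 10 rows; each row shifts and turns the commanded pose from where the row before left it; what a row does not reach is not made up. The controller multiplies each number of a shift by 800 mm and each number of a turn by 180 degrees. A row lasts 1/10 s, in which the tool goes at most 50 mm and 8.59 degrees, less where a joint would pass 70% of its speed; a pose out of reach is approached as far as the arm can. A call with a number of a shift or a turn outside -1 to 1 is refused whole. A call with a gripper value outside its range is refused whole. "gripper" is the gripper command: -1 is shut, 1 is fully open, values between are in proportion, set as the call begins (left out, the last holds). The fingers move at their own pace and stop on an object; the grip force is fixed at half the most. Time passes only in rows, so rows that do not move let the fingers close. It gives the time, the measured TCP pose, the force, the opening and the grip force at its end, in the units of the state.
- get_obs(): the state, without advancing time (a new reading comes with each control period).
- snapshot(name): name is "scene" or "top" or "wrist"; returns (picture, depth): 384x512x3 uint8, blue, green, red; 384x512 float32, m along the optical axis (not along the pixel's ray), 0 where there is no reading.
- camera_model(name): a dict with "fx", "fy", "cx", "cy" (pixels), "world_to_cam" (4x4, takes a point from world to camera coordinates). Camera axes: x right, y down, z forward; pixel columns grow to the right and rows downward; lengths in m; the calibration is good to about 2 mm. A picture is of the moment at which its call begins: read the wrist's pose just before it. camera_model takes no time and is no camera call; for the wrist camera it gives the pose at the moment of the call.
- close_job(): hands the job in; it is judged then, once.
The state is a dict: "clock": time; "joint_pos": joint angles; "qvel": joint speeds; "tau": joint torques, N m; "tool_pos": TCP position; "orientation": TCP orientation; "force": force on the tool from outside, world axes, zero at the start; "moment": the same for the moment, N m; "opening": finger opening in m; "gripper_force": force on a finger pad.
Only numpy, scipy, OpenCV 4.12 (cv2) and the standard library are available. Lean on these libraries where they do the work, as an engineer would, in place of code of your own. Each camera call takes 0.05 s, during which the arm holds its last target. There are 200 camera calls.

## Task

We are building a desk organiser: first lay the short and the medium wooden divider slat in their matching rows of the plywood parts tray. Then take the longest slat and, on the bed of the screwing jig or just clear of it, press its end square against the middle of the sprung fence until the fence's pointers stand between the two black ribs (a steady push of about 8 N), never far past the second rib. Finish still gripping and pressing it like that, as I will drive the screw while you hold, and leave the other things on the desk alone.

Things in the scene. Friction and masses are not known exactly. Their poses are not given: they have to be found in the camera images.
- slat_short_centre (a point): light wooden divider slat standing on its narrow edge, 70 mm long (its x axis), 22 mm wide (y), 40 mm tall (z), about 42 g, both ends alike; this point is its centre, 20 mm above its underside; grip it across the 22 mm
- slat_medium_centre (a point): light wooden divider slat standing on its narrow edge, 95 mm long (its x axis), 22 mm wide (y), 40 mm tall (z), about 57 g, both ends alike; this point is its centre, 20 mm above its underside; grip it across the 22 mm
- slat_long_centre (a point): light wooden divider slat standing on its narrow edge, 120 mm long (its x axis), 22 mm wide (y), 40 mm tall (z), about 72 g, both ends alike; this point is its centre, 20 mm above its underside; grip it across the 22 mm
- slat_short: the same short slat; origin at the centre of its underside, x along its length, z up
- slat_medium: the same medium slat; origin at the centre of its underside, x along its length, z up
- slat_long: the same long slat; origin at the centre of its underside, x along its length, z up
- tray: fixed plywood parts tray, 135 (x) x 130 (y) x 12 mm, with two recessed rows 6 mm deep that run along its x axis; origin at the centre of its underside
- row_short (a point): centre of the floor of the short row, 6 mm above the desk and 6 mm below the tray's top; the row is 82 mm long (x) and 32 mm wide (y), for the short slat standing on edge
- row_medium (a point): centre of the floor of the longer row, 6 mm above the desk and 6 mm below the tray's top; the row is 107 mm long (x) and 32 mm wide (y), 75 mm beside the short row, for the medium slat standing on edge
- jig: fixed screwing jig: a plywood bed 210 (x) x 110 (y) x 8 mm with a thin black centre line along x, an aluminium fence across it and a fixed aluminium end block (44 mm high) behind the fence; origin at the centre of the bed's underside, bed top 8 mm above it; x points from the open end to the fence (the pushing direction)
- fence_face (a point): middle of the face of the fence that looks to the open end of the jig (to the jig's -x), 28 mm above the desk; the face is 80 mm wide (y) and reaches from 9 to 49 mm above the desk; with the fence unpressed it lies 30 mm on the +x side of the jig's origin; moves with the fence
- fence (a joint): how far the fence is pushed back along the jig's +x: 0 unpressed, 0.040 m at its stop; a spring of 400 N/m (0.020 m = 8 N) pushes it back. On both sides a dark pointer tab on the fence moves along a fixed rail with two black ribs: it is over the first at 0.014 m and over the second at 0.026 m
- eraser: bystander: small blue and white eraser, 21 x 52 x 11 mm; origin under its centre
- tape_roll: bystander: roll of beige tape lying flat, 53 mm across, 18 mm high; origin under its centre
- note_pad: bystander: small yellow note pad, 36 x 48 x 13 mm; origin under its centre
- mouse: bystander: black computer mouse, 112 x 59 x 35 mm; origin under its centre
Things that resemble listed ones, but are neither listed nor needed, are in the scene too. Leave any blue or purple look-alike of the slat_medium alone. Leave any purple look-alike of the slat_short alone.

How it is judged (in metres and radians):
On the way, in this order (a step that is already met when the one before it is completed fails the run):
1. the short and the medium slat stand in their matching rows, let go (x of slat_short_centre in the frame of row_short between -0.01 and 0.01 m and y of slat_short_centre in the frame of row_short between -0.008 and 0.008 m and z of slat_short_centre in the frame of row_short between 0.015 and 0.0235 m and angle between the x axis of slat_short_centre and the x axis of row_short, either way round below 0.2 rad and angle between each of slat_short_centre, slat_medium_centre's own z axis and vertical below 0.1 rad and contact force between the fingers and slat_short below 0.2 N and x of slat_medium_centre in the frame of row_medium between -0.01 and 0.01 m and y of slat_medium_centre in the frame of row_medium between -0.008 and 0.008 m and z of slat_medium_centre in the frame of row_medium between 0.015 and 0.0235 m and angle between the x axis of slat_medium_centre and the x axis of row_medium, either way round below 0.2 rad and contact force between the fingers and slat_medium below 0.2 N), for 0.2 s.
2. the gripped long slat presses the fence with its pointers between the ribs, steadily for 1.5 s (value of joint fence between 0.014 and 0.026 m and velocity of joint fence between -0.01 and 0.01 m/s and contact force between slat_long and fence between 4.5 and 12.5 N and contact force between the fingers and slat_long above 2 N and contact force between each of the arm, the fingers and fence below 0.5 N and y of slat_long_centre in the frame of fence_face between -0.01 and 0.01 m and z of slat_long_centre in the frame of jig between 0.024 and 0.036 m and angle between the x axis of slat_long_centre and the x axis of jig, either way round below 0.12 rad and angle between slat_long_centre's own z axis and vertical below 0.1 rad), for 1.5 s.
At the end, for the whole second after the job is handed in: Short, medium slat released upright in own rows (10 mm along, 8 mm across, 0.2 rad, on the floor). Long slat gripped, upright, in line with the jig (0.12 rad), within 10 mm of fence middle, 0-8 mm over the bed, at rest, pressing the fence back 14-26 mm (4.5-12.5 N); robot not touching the fence (all of step 1 and all of step 2); the arm keeps its last pose, push and grip.
It fails at once if the fence is pushed far past the second rib (34 mm) (value of joint fence above 0.034 m).
It fails at once if the eraser is moved by more than 25 mm (distance of eraser from where it was at the start of the episode above 0.025 m).
It fails at once if the tape roll is moved by more than 25 mm (distance of tape_roll from where it was at the start of the episode above 0.025 m).
It fails at once if the note pad is moved by more than 25 mm (distance of note_pad from where it was at the start of the episode above 0.025 m).
It fails at once if the mouse is moved by more than 25 mm (distance of mouse from where it was at the start of the episode above 0.025 m).
It also fails if it takes over 69 s, if anything falls off the work surface, if the arm or the gripper's body presses on something with over 40 N, if the wrist force passes 120 N, or if a joint passes its speed limit or range.

## Working session

There is one attempt and no reset: what is moved stays moved. The work goes in short steps, Python scripts to look and compute and a tool call to move; the robot and the scene stay as the last step left them, time stands still between calls to the robot, and variables do not carry over. Pictures are saved under pics/ and viewed, at most 10 in all, crops included, and the job is handed in when it is done.

Besides the shell and the picture viewer there is one more tool, called after "Call:" as name([rows], argument=value, ...), one row to a line, values as JSON. play_rows: Moves the arm, as the interface text tells. Its arguments: {"type":"object","properties":{"deltas":{"type":"array","items":{"type":"array","items":{"type":"number","minimum":-1,"maximum":1}}},"gripper":{"type":"number"}},"required":["deltas"]}

```bash
mkdir -p pics
cat > h.py <<'E'
from plant import *
import numpy as np, cv2
def world(cam,depth=None,M=None):
    M=M or camera_model(cam); T=np.linalg.inv(np.array(M["world_to_cam"]))
    v,u=np.mgrid[0:384,0:512]
    return T,np.stack([(u-M["cx"])/M["fx"],(v-M["cy"])/M["fy"],np.ones_like(u,float)],-1)@T[:3,:3].T
def pts(M,depth):
    T,R=world(None,M=M); return T[:3,3]+R*depth[...,None]
def onplane(M,uv,z):
    T,R=world(None,M=M); uv=np.atleast_2d(uv).astype(float)
    d=np.c_[(uv[:,0]-M["cx"])/M["fx"],(uv[:,1]-M["cy"])/M["fy"],np.ones(len(uv))]@T[:3,:3].T
    return T[:3,3]+d*((z-T[2,3])/d[:,2])[:,None]
E
python3 - <<'E'
from h import *
for n in("scene","top"):
    M=camera_model(n);p,d=snapshot(n);np.savez(f"{n}.npz",p=p,d=d);cv2.imwrite(f"pics/{n}.png",cv2.resize(p,(800,600)))
    print(n,M["fx"],np.linalg.inv(np.array(M["world_to_cam"])).round(3).tolist())
print(get_obs())
E
```

```text
scene 413.60021877733067 [[-0.744, -0.324, 0.585, -0.345], [-0.668, 0.383, -0.638, 0.818], [-0.017, -0.865, -0.502, 0.778], [0.0, 0.0, 0.0, 1.0]]
top 413.6583436326717 [[-0.001, -0.997, 0.073, 0.384], [-1.0, -0.0, -0.011, -0.062], [0.011, -0.073, -0.997, 1.714], [0.0, 0.0, 0.0, 1.0]]
{'clock': 0.1, 'joint_pos': array([-4.70895747e+01,  2.05865778e+01,  6.41863337e-01, -1.57725981e-02,
       -7.01357756e+01, -1.65052928e+01]), 'qvel': array([-0.06781028, -0.02511331,  0.07069041,  0.01974887,  0.00730752,
       -0.00112239]), 'tau': array([-4.82321557e-03, -5.84161627e+01,  2.93748611e+01,  7.01576695e+00,
        1.00813323e-02, -7.14292037e-05]), 'tool_pos': array([ 0.29997197, -0.60425895,  0.24475261]), 'orientation': array([ 1.79918614e+02, -8.65208498e-03, -1.53600231e+02]), 'force': array([ 0.5483297 ,  0.6242248 , -0.43588851]), 'moment': array([0.01149105, 0.02546601, 0.00067514]), 'gripper_force': 0.0, 'opening': 0.08738672536716374}
```

View pics/top.png

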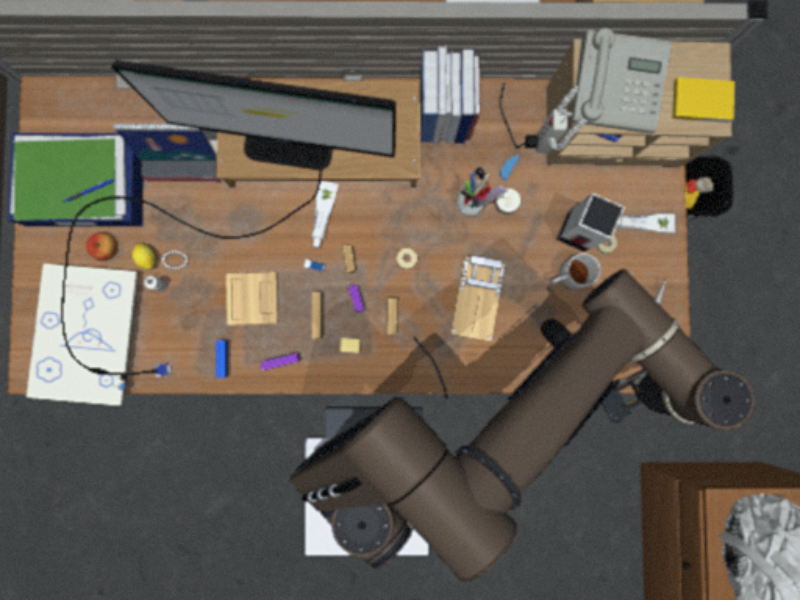

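View pics/scene.png

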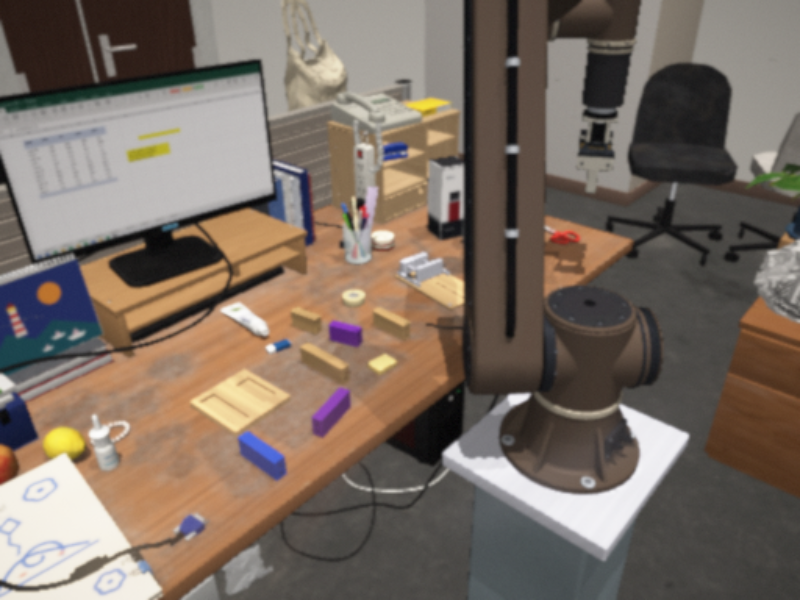

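The top view (800x600) shows the wooden slats at (317,315), (349,258) and (392,316), the tray at (252,298), and the jig at (478,298) with its fence on the far side. The look-alikes are purple at (356,298), purple at (280,361) and blue at (222,358). The bystanders are the eraser (314,266), tape (407,258), pad (350,345) and mouse (555,333).

```bash
cat > m.py <<'E'
from h import *
def slats(p,d,M,zt=0.04,zr=(0.028,0.055),name=""):
    P=pts(M,d); hsv=cv2.cvtColor(p,cv2.COLOR_BGR2HSV)
    m=((P[...,2]>zr[0])&(P[...,2]<zr[1])&(d>0)).astype(np.uint8)
    n,l,s,c=cv2.connectedComponentsWithStats(m)
    for i in range(1,n):
        if s[i,4]<25: continue
        q=l==i; xy=P[q][:,:2].astype(np.float32)
        r=cv2.minAreaRect(xy*1000); (a,b),(w,h),t=r
        if max(w,h)>200: continue
        if w<h: t+=90
        print(name,"px",c[i].round(),"xy",round(a),round(b),"size",round(max(w,h)),round(min(w,h)),"yaw",round((t+90)%180-90,1),"z",P[q][:,2].mean().round(4),"hsv",np.median(hsv[q],0))
E
python3 - <<'E'
from m import *
z=np.load("top.npz"); M=camera_model("top")
slats(z["p"],z["d"],M)
# tray & jig corners in full image px
p=z["p"]; c=np.vstack([p[150:235,130:265]])
big=np.hstack([cv2.resize(p[150:250,130:265],None,fx=2.96,fy=2.96*1.0,interpolation=3),cv2.resize(p[150:250,230:365],None,fx=2.96,fy=2.96,interpolation=3)])
cv2.imwrite("pics/crop.png",big)
P=pts(M,z["d"]); m=((P[...,2]>.005)&(P[...,2]<.02)).astype(np.uint8); m[:140]=0;m[225:]=0
n,l,s,cc=cv2.connectedComponentsWithStats(m)
for i in range(1,n):
    if s[i,4]>60: print(cc[i],cv2.minAreaRect(P[l==i][:,:2].astype(np.float32)*1000),s[i])
E
```

```text
px [300.   0.] xy 1319 -272 size 122 11 yaw 89.3 z 0.0469 hsv [100.5  11.  209. ]
 px [332.   0.] xy 1320 -400 size 117 9 yaw 87.2 z 0.0455 hsv [ 99.  11. 209.]
 px [352.  61.] xy 1060 -489 size 88 4 yaw -2.1 z 0.0422 hsv [18. 77. 75.]
 px [284.  88.] xy 945 -210 size 136 14 yaw -87.3 z 0.0412 hsv [109.  90.  85.]
 px [425. 104.] xy 879 -789 size 108 5 yaw 89.9 z 0.043 hsv [18.  82.5 81. ]
 px [325. 128.] xy 777 -376 size 61 52 yaw -56.1 z 0.0358 hsv [ 44.  11. 233.]
 px [ 76. 140.] xy 717 667 size 170 56 yaw -69.1 z 0.0428 hsv [113.  171.   47.5]
 px [365. 150.] xy 690 -534 size 115 57 yaw 21.6 z 0.0422 hsv [105.5  36.5  48.5]
 px [401. 141.] xy 724 -692 size 47 30 yaw 75.6 z 0.0327 hsv [100.   10.  208.5]
 px [204. 147.] xy 703 127 size 43 29 yaw -0.4 z 0.0323 hsv [ 99.   8. 230.]
 px [ 31. 143.] xy 713 823 size 104 4 yaw -89.7 z 0.0429 hsv [113. 158.  50.]
 px [ 70. 158.] xy 654 676 size 78 56 yaw -10.1 z 0.0447 hsv [ 13.  154.5 107. ]
 px [ 92. 164.] xy 630 582 size 62 59 yaw -14.0 z 0.0447 hsv [ 26.  175.5 192.5]
 px [223. 165.] xy 623 46 size 69 22 yaw 8.1 z 0.0411 hsv [ 19. 10
[... 1525 characters left out ...]
5063476562), (55.15132522583008, 60.199039459228516), 75.29796600341797) [364 166  14  16 128]
[309.02352941 174.27058824] ((586.676513671875, -309.32080078125), (40.59419631958008, 38.08766174316406), 79.88240814208984) [304 170  12  10  85]
[161.26718404 190.35587583] ((521.5825805664062, 305.7623291015625), (146.28443908691406, 143.25489807128906), 1.6332306861877441) [143 173  36  36 902]
[350.50819672 210.68852459] ((434.29766845703125, -477.53253173828125), (50.99958801269531, 69.16728210449219), 76.94945526123047) [345 203  14  19  61]
[223.68316832 219.67326733] ((407.47027587890625, 41.11517333984375), (49.53929138183594, 55.757301330566406), 81.35358428955078) [218 211  14  14 101]
```

View pics/crop.png

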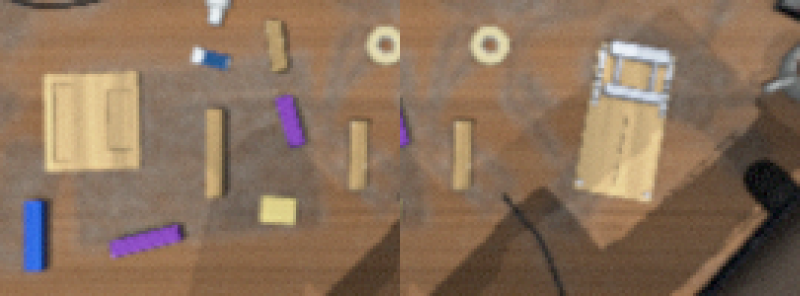

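The crop agrees with the measurements. The wood-coloured slats are long (118 mm) at (0.474, 0.129), short (69 mm) at (0.623, 0.046) and medium (91 mm) at (0.472, -0.067). The purple and blue ones are decoys. The tray's long row is on its +y side. I'll start with the short slat.

Call:
play_rows([
  [0.025, 0.051, 0, 0, 0, -0.0064],
  [0.025, 0.051, 0, 0, 0, -0.0064],
  [0.025, 0.051, 0, 0, 0, -0.0064],
  [0.025, 0.051, 0, 0, 0, -0.0064],
  [0.025, 0.051, 0, 0, 0, -0.0064],
  [0.025, 0.051, 0, 0, 0, -0.0064],
  [0.025, 0.051, 0, 0, 0, -0.0064],
  [0.025, 0.051, 0, 0, 0, -0.0064],
  [0.025, 0.051, 0, 0, 0, -0.0064],
  [0.025, 0.051, 0, 0, 0, -0.0064],
], gripper=0.14)

```text
clock: 1.1
tool_pos: [0.5004, -0.1947, 0.2455]
orientation: [180.0, -0.0, -165.2]
force: [1.4, 0.4, 0.7]
opening: 0.0502
gripper_force: 0.0
```

Call:
play_rows([
  [0.025, 0.051, 0, 0, 0, -0.0064],
  [0.025, 0.051, 0, 0, 0, -0.0064],
  [0.025, 0.051, 0, 0, 0, -0.0064],
  [0.025, 0.051, 0, 0, 0, -0.0064],
  [0.025, 0.051, 0, 0, 0, -0.0064],
  [0.025, 0.051, 0, 0, 0, -0.0064],
  [0, 0, 0, 0, 0, 0],
  [0, 0, 0, 0, 0, 0],
])

```text
clock: 1.9
tool_pos: [0.62, 0.0492, 0.2445]
orientation: [-180.0, -0.1, -171.9]
force: [0.5, -0.1, 0.0]
opening: 0.0496
gripper_force: 0.0
```

Run:
```python
from m import *
M=camera_model("wrist");p,d=snapshot("wrist");cv2.imwrite("pics/w1.png",p)
slats(p,d,M);print(get_obs()["tool_pos"],get_obs()["orientation"])
```

```text
px [176.  37.] xy 473 -66 size 83 23 yaw -2.4 z 0.0401 hsv [ 18. 100. 226.]
 px [346.  56.] xy 469 131 size 120 23 yaw 0.4 z 0.0404 hsv [ 18. 101. 160.]
 px [252.  86.] xy 514 28 size 70 22 yaw 16.5 z 0.0411 hsv [140.  131.5 142. ]
 px [  6. 110.] xy 588 -264 size 75 31 yaw -7.4 z 0.0353 hsv [120.   5. 117.]
 px [256. 173.] xy 618 47 size 69 21 yaw 8.4 z 0.0411 hsv [ 17. 102. 156.]
 px [310. 218.] xy 668 128 size 33 28 yaw 8.5 z 0.0308 hsv [ 21.  17. 164.]
 px [  6. 227.] xy 739 -284 size 12 1 yaw -73.3 z 0.0388 hsv [ 16.   38.5 159.5]
 px [ 44. 246.] xy 767 -240 size 37 6 yaw 9.2 z 0.0314 hsv [ 27.5  12.  162. ]
[0.61968313 0.04829489 0.24489021] [-1.79988707e+02 -8.01382110e-02 -1.71985000e+02]
```

View pics/w1.png

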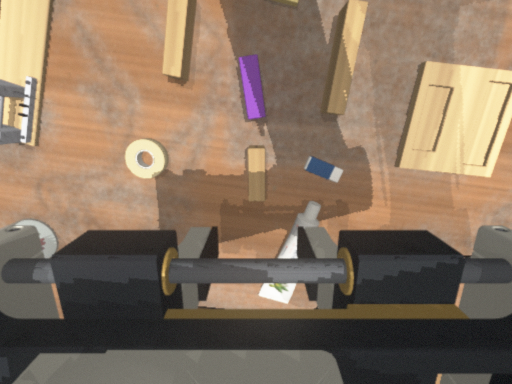

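The wrist view shows the short wood slat at px (256,173), between the purple decoy (252,87), the eraser (323,168) and the tape (146,158). The tray is on the right at (455,120). Next I descend and grip.

Call:
play_rows([
  [-0.001, -0.001, -0.05, 0, 0, 0.002],
  [0, 0, -0.06, 0, 0, 0],
  [0, 0, -0.06, 0, 0, 0],
  [0, 0, -0.06, 0, 0, 0],
  [0, 0, -0.03, 0, 0, 0],
  [0, 0, -0.0113, 0, 0, 0],
  [0, 0, 0, 0, 0, 0],
])

```text
clock: 2.65
tool_pos: [0.6187, 0.0462, 0.0279]
orientation: [-180.0, -0.1, -171.7]
force: [1.0, -0.2, 0.8]
opening: 0.0499
gripper_force: 0.0
```

Call:
play_rows([
  [0, 0, 0, 0, 0, 0],
  [0, 0, 0, 0, 0, 0],
  [0, 0, 0, 0, 0, 0],
  [0, 0, 0, 0, 0, 0],
  [0, 0, 0, 0, 0, 0],
], gripper=-1)

```text
clock: 3.15
tool_pos: [0.6198, 0.0477, 0.0295]
orientation: [180.0, 0.1, -171.7]
force: [-1.9, 0.5, 5.8]
opening: 0.0222
gripper_force: 30.0
```

Call:
play_rows([
  [0, 0, 0.06, 0, 0, 0],
  [0, 0, 0.06, 0, 0, 0],
  [-0.02, 0.046, 0.05, 0, 0, -0.0062],
  [-0.02, 0.046, 0, 0, 0, -0.0062],
  [-0.02, 0.046, 0, 0, 0, -0.0062],
  [-0.02, 0.046, 0, 0, 0, -0.0062],
  [-0.02, 0.046, 0, 0, 0, -0.0062],
  [-0.02, 0.046, 0, 0, 0, -0.0062],
  [0, 0, 0, 0, 0, 0],
  [0, 0, 0, 0, 0, 0],
])

```text
clock: 4.15
tool_pos: [0.5246, 0.2648, 0.1598]
orientation: [-180.0, -0.0, -178.2]
force: [0.8, -1.4, -0.2]
opening: 0.022
gripper_force: 30.0
```

Run:
```python
from m import *
o=get_obs();print(o["tool_pos"],o["orientation"],o["opening"])
M=camera_model("wrist");p,d=snapshot("wrist");np.savez("w2.npz",p=p,d=d,M=M)
P=pts(M,d)
for lo,hi in((.009,.018),(.003,.009)):
    m=((P[...,2]>lo)&(P[...,2]<hi)&(d>0)&(P[...,1]>.18)&(P[...,1]<.45)).astype(np.uint8)
    m=cv2.morphologyEx(m,cv2.MORPH_OPEN,np.ones((3,3)))
    n,l,s,c=cv2.connectedComponentsWithStats(m)
    for i in range(1,n):
        if s[i,4]>150: print(lo,c[i].round(),s[i],P[l==i][:,2].mean(),cv2.minAreaRect(P[l==i][:,:2].astype(np.float32)*1000))
cv2.imwrite("pics/w2.png",p)
```

```text
[0.52456991 0.26480746 0.15979904] [-1.79995970e+02 -1.15345032e-02 -1.78232723e+02] 0.022030540355872645
0.009 [372.  22.] [369   0   8  47 156] 0.013630672515526358 ((363.8117980957031, 366.4756164550781), (39.06509780883789, 1.7226816415786743), 1.9015014171600342)
0.009 [230.  12.] [208   5  45  14 151] 0.013680030100334905 ((358.3523864746094, 234.41639709472656), (1.5204012393951416, 41.80777359008789), 14.06567668914795)
0.009 [298. 162.] [ 233  116  128  114 7747] 0.013190726763473994 ((510.4358825683594, 304.72967529296875), (124.72425842285156, 130.70924377441406), 1.8065298795700073)
0.003 [328. 176.] [ 312  130   35   95 2662] 0.007258417289290178 ((514.451904296875, 343.0198669433594), (107.10529327392578, 31.554323196411133), 2.176485538482666)
0.003 [260. 162.] [ 245  143   30   39 1126] 0.007217990585724227 ((497.7475280761719, 266.61517333984375), (42.04008865356445, 31.922334671020508), 1.9066373109817505)
```

View pics/w2.png

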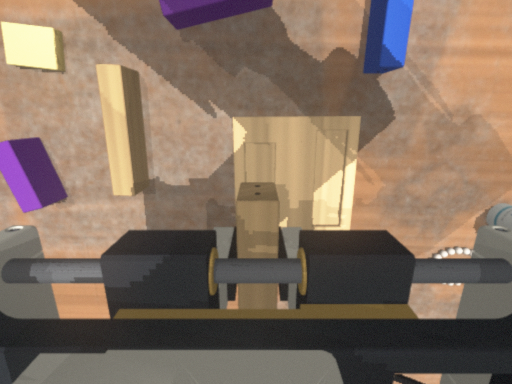

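Wrist view: the short slat is in the jaws (258,200) over the tray, with its row at (260,160) and the medium row at (328,176). The medium row's centre is about (0.5145, 0.343) and the short row's about (0.517, 0.268), both at yaw 2°.

Call:
play_rows([
  [-0.004, 0.002, 0, 0, 0, 0],
  [-0.004, 0.002, -0.03, 0, 0, 0],
  [0, 0, -0.05, 0, 0, 0],
  [0, 0, -0.045, 0, 0, 0],
  [0, 0, -0.02, 0, 0, 0],
  [0, 0, 0, 0, 0, 0],
  [0, 0, -0.009, 0, 0, 0],
  [0, 0, 0, 0, 0, 0],
])

```text
clock: 5.0
tool_pos: [0.5192, 0.2669, 0.037]
orientation: [180.0, 0.0, -178.4]
force: [-1.1, -0.3, -0.9]
opening: 0.022
gripper_force: 30.0
```

```bash
python3 -c "
from m import *
o=get_obs();print(o['tool_pos'],o['orientation'],o['force'])
M=camera_model('top');p,d=snapshot('top');slats(p[150:240],d[150:240],M) if 0 else None"
```

```text
[0.51924688 0.26693674 0.03698804] [ 1.79968067e+02  3.23859597e-02 -1.78411299e+02] [-1.10223454 -0.31759498 -0.93642837]
```

Call:
play_rows([
  [-0.001, 0.001, -0.002, 0, 0, 0],
  [0, 0, 0, 0, 0, 0],
])

```text
clock: 5.25
tool_pos: [0.5182, 0.2682, 0.0357]
orientation: [179.9, 0.1, -178.4]
force: [1.1, 0.3, -0.3]
opening: 0.022
gripper_force: 30.0
```

Call:
play_rows([
  [0, 0, 0, 0, 0, 0],
  [0, 0, 0, 0, 0, 0],
  [0, 0, 0, 0, 0, 0],
  [0, 0, 0.05, 0, 0, 0],
  [0, 0, 0.06, 0, 0, 0],
  [0, 0, 0.06, 0, 0, 0],
  [-0.0072, -0.052, 0, 0, 0, -0.0028],
  [-0.0072, -0.052, 0, 0, 0, -0.0028],
  [-0.0072, -0.052, 0, 0, 0, -0.0028],
  [-0.0072, -0.052, 0, 0, 0, -0.0028],
], gripper=0.14)

```text
clock: 6.25
tool_pos: [0.4944, 0.1001, 0.1713]
orientation: [180.0, 0.0, 179.6]
force: [0.5, -0.0, -0.4]
opening: 0.05
gripper_force: 0.0
```

Call:
play_rows([
  [-0.0072, -0.052, 0, 0, 0, -0.0028],
  [-0.0072, -0.052, 0, 0, 0, -0.0028],
  [-0.0072, -0.052, 0, 0, 0, -0.0028],
  [-0.0072, -0.052, 0, 0, 0, -0.0028],
  [0, 0, 0, 0, 0, 0],
  [0, 0, 0, 0, 0, 0],
])

```text
clock: 6.85
tool_pos: [0.4718, -0.0658, 0.1712]
orientation: [180.0, 0.0, 177.5]
force: [0.4, 0.3, 0.5]
opening: 0.0498
gripper_force: 0.0
```

Run:
```python
from m import *
print(get_obs()["tool_pos"],get_obs()["orientation"])
M=camera_model("wrist");p,d=snapshot("wrist");np.savez("w3.npz",p=p,d=d,M=M)
slats(p,d,M)
M=camera_model("top");p,d=snapshot("top")
slats(p[140:215,130:250],d[140:215,130:250],dict(M)) if 0 else slats(p,np.where(np.add.outer(np.arange(384)*0,np.arange(512))<180,d,0),M,name="top")
```

```text
[ 0.47178409 -0.0657978   0.17119551] [1.79994004e+02 2.37456977e-02 1.77467532e+02]
 px [510.  64.] xy 361 179 size 21 2 yaw 16.9 z 0.0299 hsv [140. 144.  71.]
 px [446. 175.] xy 469 131 size 120 24 yaw 0.6 z 0.0394 hsv [ 18. 102. 201.]
 px [257. 184.] xy 467 -66 size 95 22 yaw -2.5 z 0.0411 hsv [ 18. 100. 198.]
 px [341. 212.] xy 505 26 size 53 22 yaw 16.9 z 0.0399 hsv [140. 139. 110.]
 px [ 59. 307.] xy 603 -307 size 23 11 yaw 37.8 z 0.0407 hsv [120.   2. 153.]
top px [ 77. 139.] xy 716 669 size 174 56 yaw -70.3 z 0.0421 hsv [112. 171.  45.]
top px [ 29. 143.] xy 713 837 size 132 3 yaw 89.7 z 0.0397 hsv [113. 155.  52.]
top px [ 69. 158.] xy 653 677 size 78 57 yaw -16.3 z 0.044 hsv [ 13.  152.  102.5]
top px [ 92. 164.] xy 632 583 size 75 50 yaw 22.0 z 0.0442 hsv [ 26.  178.  189.5]
top px [101. 182.] xy 554 541 size 30 16 yaw -29.8 z 0.0431 hsv [ 83.  11. 105.]
top px [169. 189.] xy 524 265 size 66 23 yaw 1.2 z 0.0453 hsv [ 19. 103. 164.]
top px [141. 229.] xy 361 377 size 93 26 yaw 0.9 z 0.0392 hsv [110. 198. 221.]
```

The short slat is in its row. Now the medium slat.

Call:
play_rows([
  [-0.005, 0, -0.04, 0, 0, 0],
  [0, 0, -0.06, 0, 0, 0],
  [0, 0, -0.05, 0, 0, 0],
  [0, 0, -0.02, 0, 0, 0],
  [0, 0, -0.008, 0, 0, 0],
  [0, 0, 0, 0, 0, 0],
])

```text
clock: 7.55
tool_pos: [0.468, -0.0641, 0.0281]
orientation: [-180.0, -0.1, 177.7]
force: [-0.3, -0.8, 0.7]
opening: 0.05
gripper_force: 0.0
```

Call:
play_rows([
  [0, 0, 0, 0, 0, 0],
  [0, 0, 0, 0, 0, 0],
  [0, 0, 0, 0, 0, 0],
  [0, 0, 0, 0, 0, 0],
  [0, 0, 0, 0, 0, 0],
], gripper=-1)

```text
clock: 8.05
tool_pos: [0.4683, -0.0648, 0.0293]
orientation: [180.0, 0.1, 177.6]
force: [-1.2, 2.0, 6.8]
opening: 0.0213
gripper_force: 30.0
```

Call:
play_rows([
  [0, 0, 0.055, 0, 0, 0],
  [0, 0, 0.055, 0, 0, 0],
  [0, 0, 0.055, 0, 0, 0],
  [0.0066, 0.0567, 0, 0, 0, 0.0027],
  [0.0066, 0.0567, 0, 0, 0, 0.0027],
  [0.0066, 0.0567, 0, 0, 0, 0.0027],
  [0.0066, 0.0567, 0, 0, 0, 0.0027],
  [0.0066, 0.0567, 0, 0, 0, 0.0027],
  [0.0066, 0.0567, 0, 0, 0, 0.0027],
  [0.0066, 0.0567, 0, 0, 0, 0.0027],
])

```text
clock: 9.05
tool_pos: [0.5046, 0.2544, 0.1607]
orientation: [180.0, 0.0, -179.0]
force: [0.8, 0.1, -0.8]
opening: 0.022
gripper_force: 30.0
```

Call:
play_rows([
  [0.0066, 0.0567, 0, 0, 0, 0.0027],
  [0.0066, 0.0567, 0, 0, 0, 0.0027],
  [0, 0, 0, 0, 0, 0],
  [0, 0, 0, 0, 0, 0],
  [0, 0, 0, 0, 0, 0],
])

```text
clock: 9.55
tool_pos: [0.5151, 0.3425, 0.1603]
orientation: [-180.0, -0.0, -178.0]
force: [0.4, 0.2, 0.0]
opening: 0.0216
gripper_force: 30.0
```

Run:
```python
from m import *
print(get_obs()["tool_pos"],get_obs()["orientation"])
M=camera_model("wrist");p,d=snapshot("wrist")
P=pts(M,d); slats(p,d,M)
m=((P[...,2]>.003)&(P[...,2]<.0098)&(d>0)&(P[...,1]>.18)&(P[...,1]<.45)).astype(np.uint8)
m=cv2.morphologyEx(m,cv2.MORPH_OPEN,np.ones((3,3)))
n,l,s,c=cv2.connectedComponentsWithStats(m)
for i in range(1,n):
    if s[i,4]>150: print(c[i].round(),s[i],P[l==i][:,2].mean(),cv2.minAreaRect(P[l==i][:,:2].astype(np.float32)*1000))
```

```text
[0.51507569 0.34252297 0.1602902 ] [-1.79960724e+02 -4.59646171e-02 -1.78044565e+02]
 px [112.  10.] xy 359 226 size 96 18 yaw -86.2 z 0.0389 hsv [139. 145. 114.]
 px [303.  38.] xy 374 378 size 60 23 yaw 1.1 z 0.0407 hsv [112. 165. 146.]
 px [ 39. 135.] xy 469 132 size 120 25 yaw 1.0 z 0.0391 hsv [ 19.  97. 229.]
 px [183. 192.] xy 516 269 size 70 23 yaw 1.8 z 0.0453 hsv [ 18. 101. 163.]
 px [508. 219.] xy 530 606 size 25 7 yaw -5.1 z 0.0361 hsv [ 22.  13. 167.]
 px [447. 230.] xy 548 543 size 31 21 yaw -33.1 z 0.0422 hsv [ 24.  15. 140.]
 px [451. 295.] xy 630 565 size 47 17 yaw 8.3 z 0.0415 hsv [ 26.  145.5 195. ]
 px [ 77. 309.] xy 665 130 size 29 27 yaw 3.3 z 0.0299 hsv [ 26.   6. 245.]
[257. 149.] [242 137  31  26 780] 0.007239600309126131 ((474.57794189453125, 340.8472595214844), (27.00355339050293, 32.10849380493164), 2.014031410217285)
[187. 153.] [172 150  30  12 180] 0.007256437250707847 ((483.1816711425781, 265.3669738769531), (12.056710243225098, 31.030033111572266), 0.8291460275650024)
```

Call:
play_rows([
  [0, 0, -0.035, 0, 0, 0],
  [0, 0, -0.05, 0, 0, 0],
  [0, 0, -0.045, 0, 0, 0],
  [0, 0, -0.017, 0, 0, 0],
  [0, 0, 0, 0, 0, 0],
  [0, 0, -0.008, 0, 0, 0],
  [0, 0, 0, 0, 0, 0],
  [0, 0, 0, 0, 0, 0],
])

```text
clock: 10.4
tool_pos: [0.516, 0.3439, 0.038]
orientation: [179.9, 0.1, -178.0]
force: [-1.3, -0.2, -0.7]
opening: 0.0219
gripper_force: 30.0
```

Call:
play_rows([
  [0, -0.001, -0.003, 0, 0, 0],
  [0, 0, 0, 0, 0, 0],
])

```text
clock: 10.6
tool_pos: [0.5161, 0.3433, 0.0353]
orientation: [179.9, 0.1, -178.0]
force: [-0.4, 0.1, 3.8]
opening: 0.0218
gripper_force: 30.0
```

Call:
play_rows([
  [0, 0, 0, 0, 0, 0],
  [0, 0, 0, 0, 0, 0],
  [0, 0, 0, 0, 0, 0],
  [0, 0, 0.05, 0, 0, 0],
  [0, 0, 0.06, 0, 0, 0],
  [0, 0, 0.06, 0, 0, 0],
  [-0.012, -0.053, 0, 0, 0, -0.0013],
  [-0.012, -0.053, 0, 0, 0, -0.0013],
  [-0.012, -0.053, 0, 0, 0, -0.0013],
  [-0.012, -0.053, 0, 0, 0, -0.0013],
], gripper=0.14)

```text
clock: 11.6
tool_pos: [0.4762, 0.1713, 0.1702]
orientation: [180.0, -0.0, -178.9]
force: [1.0, -0.3, -0.1]
opening: 0.0498
gripper_force: 0.0
```

Call:
play_rows([
  [-0.012, -0.053, 0, 0, 0, -0.0013],
  [0, 0, 0, 0, 0, 0],
  [0, 0, 0, 0, 0, 0],
])

```text
clock: 11.9
tool_pos: [0.4674, 0.1297, 0.1706]
orientation: [180.0, 0.0, -179.3]
force: [0.9, 0.5, -0.1]
opening: 0.0499
gripper_force: 0.0
```

Run:
```python
from m import *
print(get_obs()["tool_pos"],get_obs()["orientation"])
M=camera_model("wrist");p,d=snapshot("wrist")
slats(p,d,M)
M=camera_model("top");p,d=snapshot("top");d[:,180:]=0;d[:,:130]=0
slats(p,d,M,name="top")
```

```text
[0.46740075 0.12972905 0.17059917] [ 1.79971481e+02  3.83910490e-02 -1.79284267e+02]
 px [363.  69.] xy 349 225 size 96 22 yaw -76.0 z 0.041 hsv [140. 135. 123.]
 px [505. 104.] xy 369 366 size 72 11 yaw 7.8 z 0.0352 hsv [111. 186.  98.]
 px [259. 188.] xy 469 132 size 119 22 yaw 0.9 z 0.0412 hsv [ 17. 100. 155.]
 px [455. 218.] xy 500 342 size 66 23 yaw 2.3 z 0.0436 hsv [ 18. 102. 211.]
 px [160. 216.] xy 506 27 size 55 23 yaw 17.1 z 0.039 hsv [140. 132. 136.]
 px [385. 216.] xy 497 267 size 31 23 yaw 3.1 z 0.0432 hsv [ 17. 103. 203.]
top px [134. 107.] xy 861 413 size 46 36 yaw -2.7 z 0.0442 hsv [106.  31.  91.]
top px [150. 189.] xy 523 342 size 86 25 yaw 2.1 z 0.0452 hsv [ 19. 102. 160.]
top px [173. 232.] xy 350 245 size 52 21 yaw -76.2 z 0.0396 hsv [136.  151.5 142.5]
```

Call:
play_rows([
  [0.002, 0.002, -0.04, 0, 0, 0],
  [0, 0, -0.06, 0, 0, 0],
  [0, 0, -0.05, 0, 0, 0],
  [0, 0, -0.02, 0, 0, 0],
  [0, 0, -0.007, 0, 0, 0],
  [0, 0, 0, 0, 0, 0],
])

```text
clock: 12.6
tool_pos: [0.4691, 0.1327, 0.0279]
orientation: [-179.9, -0.1, -179.1]
force: [0.4, -0.5, 1.0]
opening: 0.0499
gripper_force: 0.0
```

Call:
play_rows([
  [0, 0, 0, 0, 0, 0],
  [0, 0, 0, 0, 0, 0],
  [0, 0, 0, 0, 0, 0],
  [0, 0, 0, 0, 0, 0],
  [0, 0, 0, 0, 0, 0],
], gripper=-1)

```text
clock: 13.1
tool_pos: [0.4694, 0.1324, 0.0293]
orientation: [180.0, 0.1, -179.2]
force: [-1.5, 0.0, 6.1]
opening: 0.0221
gripper_force: 30.0
```

Call:
play_rows([
  [0, 0, 0.06, 0, 0, 0],
  [0, 0, 0.06, 0, 0, 0],
  [0, 0, 0.06, 0, 0, 0],
  [0.018, -0.0586, 0.01, 0, 0, -0.0073],
  [0.018, -0.0586, 0.01, 0, 0, -0.0073],
  [0.018, -0.0586, 0.01, 0, 0, -0.0073],
  [0.018, -0.0586, 0.01, 0, 0, -0.0073],
  [0.018, -0.0586, 0.01, 0, 0, -0.0073],
  [0.018, -0.0586, 0.01, 0, 0, -0.0073],
  [0.018, -0.0586, 0.01, 0, 0, -0.0073],
])

```text
clock: 14.1
tool_pos: [0.5698, -0.1981, 0.229]
orientation: [180.0, 0.0, 171.5]
force: [1.8, 0.7, -0.1]
opening: 0.022
gripper_force: 30.0
```

Call:
play_rows([
  [0.018, -0.0586, 0.01, 0, 0, -0.0073],
  [0.018, -0.0586, 0.01, 0, 0, -0.0073],
  [0, 0, 0, 0, 0, 0],
  [0, 0, 0, 0, 0, 0],
])

```text
clock: 14.5
tool_pos: [0.5981, -0.2911, 0.2436]
orientation: [180.0, -0.1, 168.8]
force: [-0.2, 0.1, -0.4]
opening: 0.0218
gripper_force: 30.0
```

Run:
```python
from m import *
print(get_obs()["tool_pos"],get_obs()["orientation"])
M=camera_model("wrist");p,d=snapshot("wrist");np.savez("w4.npz",p=p,d=d,M=M);cv2.imwrite("pics/w4.png",cv2.resize(p,(768,576)))
```

```text
[ 0.59810266 -0.29107784  0.24355674] [ 1.79980743e+02 -8.79714493e-02  1.68827867e+02]
```

View pics/w4.png

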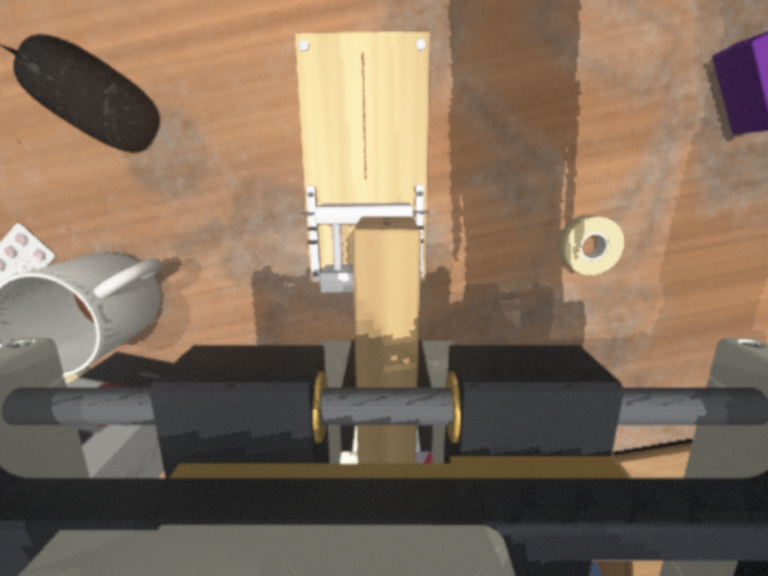

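The wrist view (768 scale) shows the jig from its bed edge (297,33)–(430,33), with the centre line running (363,53) to (366,178). The fence's front edge is at row ~206, from (316) to (413), and the long slat is in the jaws at (387,230).

Run:
```python
from m import *
z=np.load("w4.npz",allow_pickle=True);p,d=z["p"],z["d"];M=z["M"].item();P=pts(M,d)
g=cv2.cvtColor(p,cv2.COLOR_BGR2GRAY)
pts_=[]
for v in range(38,116):
    r=g[v,230:256].astype(float); k=r.argmin()
    if np.median(r)-r[k]>35: pts_.append([230+k,v])
L=onplane(M,np.array(pts_),.008);vx,vy,x0,y0=cv2.fitLine(L[:,:2].astype(np.float32),cv2.DIST_HUBER,0,1e-4,1e-4).ravel()
if vx<0:vx,vy=-vx,-vy
print("line",len(L),x0,y0,np.degrees(np.arctan2(vy,vx)))
b=(np.abs(P[...,2]-.008)<.004)&(d>0);b[125:]=0;b=cv2.morphologyEx(b.astype(np.uint8),cv2.MORPH_OPEN,np.ones((5,5)))
n,l,s,c=cv2.connectedComponentsWithStats(b)
i=1+s[1:,4].argmax();print("bed",cv2.minAreaRect(P[l==i][:,:2].astype(np.float32)*1000),P[l==i][:,2].mean())
f=((P[...,2]>.04)&(P[...,2]<.056)&(d>0)).astype(np.uint8);f[160:]=0;f[:,:190]=0;f[:,300:]=0
n,l,s,c=cv2.connectedComponentsWithStats(f)
e=np.array([vx,vy]);nn=np.array([-vy,vx]);o=np.array([x0,y0])
for i in range(1,n):
    if s[i,4]>20:
        q=P[l==i];a=(q[:,:2]-o)@e;t=(q[:,:2]-o)@nn
        print("fence",s[i],"along",np.percentile(a,[0,2,50,98]).round(4),"across",t.min().round(4),t.max().round(4),"z",np.median(q[:,2]),"front mid",o+e*np.percentile(a,2))
q=P[b>0];a=(q[:,:2]-o)@e;t=(q[:,:2]-o)@nn;print("bed a",np.percentile(a,[.5,99]),np.percentile(t,[.5,99.5]))
# slat in hand: top surface
t=get_obs();y=(t["tool_pos"][:2]-o)@nn;print("tcp across",y,"along",(t["tool_pos"][:2]-o)@e)
```

```text
line 77 0.4772373 -0.28647792 -10.760872
bed ((471.6753234863281, -285.14794921875), (110.09672546386719, 121.93075561523438), 79.27082824707031) 0.009143205025938413
fence [210 136  66  13 617] along [0.0683 0.0685 0.0735 0.0818] across -0.0394 0.0401 z 0.04998788487768385 front mid [ 0.54453077 -0.29926722]
bed a [-0.06559125  0.05369124] [-0.05393048  0.30626756]
tcp across 0.019141357791143773 along 0.11932577410169343
```

Call:
play_rows([
  [-0.05, 0.002, 0, 0, 0, 0.0024],
  [-0.055, 0.003, 0, 0, 0, 0],
  [-0.055, 0.003, 0, 0, 0, 0],
  [-0.005, 0, -0.05, 0, 0, 0],
  [0, 0, -0.06, 0, 0, 0],
  [0, 0, -0.06, 0, 0, 0],
  [0, 0, -0.05, 0, 0, 0],
  [0, 0, -0.02, 0, 0, 0],
  [0, 0, 0, 0, 0, 0],
  [0, 0, 0, 0, 0, 0],
])

```text
clock: 15.55
tool_pos: [0.4671, -0.2827, 0.0534]
orientation: [-180.0, 0.0, 169.5]
force: [0.9, 0.0, -0.0]
opening: 0.0217
gripper_force: 30.0
```

Call:
play_rows([
  [0, 0, -0.012, 0, 0, 0],
  [0, 0, 0, 0, 0, 0],
  [0, 0, 0, 0, 0, 0],
])

```text
clock: 15.85
tool_pos: [0.4669, -0.2834, 0.0436]
orientation: [-180.0, 0.1, 169.4]
force: [0.6, 0.1, -1.7]
opening: 0.0219
gripper_force: 30.0
```

Run:
```python
from m import *
o=get_obs();print(o["tool_pos"],o["orientation"],o["force"])
a=np.radians(-10.76);e=np.array([np.cos(a),np.sin(a)]);n=np.array([-e[1],e[0]]);r=o["tool_pos"][:2]-[.4772,-.2865];print("along",r@e,"across",r@n)
M=camera_model("top");p,d=snapshot("top");cv2.imwrite("pics/t5.png",cv2.resize(p[140:260,200:360],(800,600)))
M=camera_model("wrist");p,d=snapshot("wrist");slats(p,d,M)
slats(p,d,M,zr=(.044,.06))
```

```text
[ 0.46689438 -0.28339076  0.04359793] [-1.79998141e+02  5.35024318e-02  1.69421659e+02] [ 0.57781971  0.09388177 -1.67860855]
along -0.01070490968307469 across 0.0011305553489147308
 px [255. 151.] xy 409 -274 size 23 9 yaw -77.1 z 0.0462 hsv [ 17. 104. 127.]
 px [278. 183.] xy 424 -265 size 5 3 yaw -60.4 z 0.0546 hsv [ 18. 100. 214.]
 px [238. 209.] xy 434 -288 size 8 3 yaw 6.2 z 0.0545 hsv [ 18. 103. 184.]
 px [227. 236.] xy 453 -296 size 20 12 yaw -67.7 z 0.0434 hsv [ 19.  38. 115.]
 px [288. 236.] xy 459 -266 size 18 12 yaw 52.0 z 0.0431 hsv [ 20.  36. 116.]
 px [258. 207.] xy 435 -278 size 57 45 yaw -10.2 z 0.0549 hsv [ 18. 101. 206.]
 px [258. 295.] xy 485 -287 size 22 20 yaw 79.2 z 0.0555 hsv [ 18. 101. 113.]
```

Call:
play_rows([
  [0, -0.0012, -0.0035, 0, 0, 0],
  [0.003, -0.0006, 0, 0, 0, 0],
  [0.003, -0.0006, 0, 0, 0, 0],
  [0.003, -0.0006, 0, 0, 0, 0],
  [0.003, -0.0006, 0, 0, 0, 0],
  [0.003, -0.0006, 0, 0, 0, 0],
  [0.003, -0.0006, 0, 0, 0, 0],
  [0, 0, 0, 0, 0, 0],
  [0, 0, 0, 0, 0, 0],
])

```text
clock: 16.85
tool_pos: [0.481, -0.2872, 0.0401]
orientation: [180.0, -0.0, 169.4]
force: [-0.7, 0.8, -0.9]
opening: 0.022
gripper_force: 30.0
```

Call:
play_rows([
  [0.002, -0.0004, 0, 0, 0, 0],
  [0.002, -0.0004, 0, 0, 0, 0],
  [0.002, -0.0004, 0, 0, 0, 0],
  [0.002, -0.0004, 0, 0, 0, 0],
  [0.002, -0.0004, 0, 0, 0, 0],
  [0.002, -0.0004, 0, 0, 0, 0],
  [0.002, -0.0004, 0, 0, 0, 0],
  [0, 0, 0, 0, 0, 0],
  [0, 0, 0, 0, 0, 0],
  [0, 0, 0, 0, 0, 0],
])

```text
clock: 17.85
tool_pos: [0.4919, -0.2894, 0.0401]
orientation: [180.0, -0.0, 169.4]
force: [-1.9, 0.0, 0.2]
opening: 0.0217
gripper_force: 30.0
```

Call:
play_rows([
  [0.0025, -0.0005, 0, 0, 0, 0],
  [0.0025, -0.0005, 0, 0, 0, 0],
  [0.0025, -0.0005, 0, 0, 0, 0],
  [0.0025, -0.0005, 0, 0, 0, 0],
  [0.0025, -0.0005, 0, 0, 0, 0],
  [0.002, -0.0004, 0, 0, 0, 0],
  [0, 0, 0, 0, 0, 0],
  [0, 0, 0, 0, 0, 0],
  [0, 0, 0, 0, 0, 0],
  [0, 0, 0, 0, 0, 0],
])

```text
clock: 18.85
tool_pos: [0.5027, -0.2915, 0.0399]
orientation: [180.0, -0.1, 169.4]
force: [-6.6, 2.3, 1.8]
opening: 0.022
gripper_force: 30.0
```

Run:
```python
from m import *
a=np.radians(-10.76);e=np.array([np.cos(a),np.sin(a)]);n=np.array([-e[1],e[0]])
F=[]
for k in range(4):
    for c in("top","scene"):
        M=camera_model(c);p,d=snapshot(c);o=get_obs();F.append(o["force"])
        if c=="scene": S=p
        else: T=p
r=o["tool_pos"][:2]-[.4772,-.2865];F=np.array(F)
print("along",r@e,"press",r@e+.06-.0685,"across",r@n,"F",F.mean(0),(F[:,:2]@e).mean(),o["orientation"],o["tool_pos"])
# crop scene round jig
M=camera_model("scene");c=np.array(M["world_to_cam"])@[.56,-.30,.04,1];u,v=int(M["fx"]*c[0]/c[2]+M["cx"]),int(M["fy"]*c[1]/c[2]+M["cy"]);print(u,v)
A=cv2.resize(S[max(v-45,0):v+45,max(u-40,0):u+40],(400,450),interpolation=3)
M=camera_model("top");c=np.array(M["world_to_cam"])@[.54,-.30,.04,1];u,v=int(M["fx"]*c[0]/c[2]+M["cx"]),int(M["fy"]*c[1]/c[2]+M["cy"])
B=cv2.resize(T[v-45:v+45,u-40:u+40],(400,450),interpolation=3)
cv2.imwrite("pics/fin.png",np.hstack([A,B]))
```

```text
along 0.02594899361650364 press 0.017448993616503636 across -0.00018907983308854125 F [-6.58436053  2.22245373  2.33457181] -6.8835152898909 [ 1.79986215e+02 -1.37993147e-01  1.69394225e+02] [ 0.50265745 -0.29153032  0.03991712]
272 169
```

View pics/fin.png

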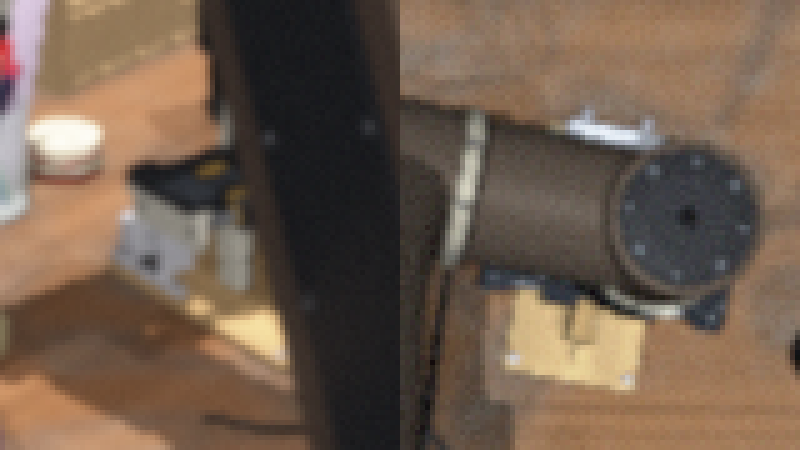

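The fence is hidden from both fixed cameras. The left crop shows only the gripper at the jig, and the right crop the slat tail on the bed at (580,325). The arm position gives a press of 17.4 mm and the force gives 6.9 N (17.2 mm), so they agree. I'll add about 2.5 mm and hold.

Call:
play_rows([
  [0.002, -0.0004, 0, 0, 0, 0],
  [0.0015, -0.0003, 0, 0, 0, 0],
  [0, 0, 0, 0, 0, 0],
  [0, 0, 0, 0, 0, 0],
  [0, 0, 0, 0, 0, 0],
  [0, 0, 0, 0, 0, 0],
  [0, 0, 0, 0, 0, 0],
  [0, 0, 0, 0, 0, 0],
  [0, 0, 0, 0, 0, 0],
  [0, 0, 0, 0, 0, 0],
])

```text
clock: 20.25
tool_pos: [0.5051, -0.292, 0.0399]
orientation: [180.0, -0.2, 169.4]
force: [-7.7, 3.0, 2.8]
opening: 0.0219
gripper_force: 30.0
```

Call:
play_rows([
  [0, 0, 0, 0, 0, 0],
  [0, 0, 0, 0, 0, 0],
  [0, 0, 0, 0, 0, 0],
  [0, 0, 0, 0, 0, 0],
  [0, 0, 0, 0, 0, 0],
  [0, 0, 0, 0, 0, 0],
  [0, 0, 0, 0, 0, 0],
  [0, 0, 0, 0, 0, 0],
  [0, 0, 0, 0, 0, 0],
  [0, 0, 0, 0, 0, 0],
])

```text
clock: 21.25
tool_pos: [0.5051, -0.292, 0.0398]
orientation: [180.0, -0.2, 169.4]
force: [-6.5, 3.5, 2.5]
opening: 0.0222
gripper_force: 30.0
```

Run:
```python
from m import *
a=np.radians(-10.76);e=np.array([np.cos(a),np.sin(a)]);n=np.array([-e[1],e[0]])
M=camera_model("wrist");p,d=snapshot("wrist");o=get_obs()
r=o["tool_pos"][:2]-[.4772,-.2865]
print("press",r@e+.06-.0685,"across",r@n,"F",o["force"],o["force"][:2]@e,o["tool_pos"],o["orientation"],o["clock"])
slats(p,d,M,zr=(.044,.065))
M=camera_model("top");p,d=snapshot("top");d[:,240:]=0;d[:,:130]=0;d[:140]=0;slats(p,d,M,name="top")
```

```text
press 0.019952912016243413 across -0.0002266445600613094 F [-7.59320807  2.35055662  2.9047093 ] -7.898541330188729 [ 0.50511033 -0.29203469  0.03985053] [ 1.79981207e+02 -1.72248997e-01  1.69385253e+02] 21.3
 px [258. 208.] xy 473 -286 size 57 44 yaw -9.8 z 0.052 hsv [ 18. 103. 193.]
 px [258. 295.] xy 522 -295 size 23 22 yaw -10.3 z 0.0518 hsv [ 18. 102. 105.]
top px [204. 149.] xy 691 127 size 66 29 yaw 0.5 z 0.0323 hsv [ 99.   9. 228.]
top px [150. 190.] xy 521 341 size 91 24 yaw 1.3 z 0.0441 hsv [ 19. 103. 183.]
top px [168. 189.] xy 523 266 size 71 22 yaw 2.1 z 0.0452 hsv [ 19. 103. 178.]
top px [228. 190.] xy 519 27 size 69 22 yaw 16.6 z 0.0391 hsv [136. 153. 167.]
top px [141. 229.] xy 361 376 size 93 25 yaw 0.2 z 0.0387 hsv [110. 199. 224.]
top px [179. 231.] xy 355 223 size 95 21 yaw -76.1 z 0.0394 hsv [136. 151. 174.]
```

```bash
python3 -c "
from plant import *
print(close_job())"
```

```text
the job is handed in; nothing more can be done
None
```

The job is handed in at about 21 s, though no verdict came back. The short and medium slats are released in their rows, and the long slat is still gripped, pressing the fence back about 20 mm (about 7.9 N); I worked that out from arm position and force because I couldn't see the pointers.

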